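Nudge a bearing plate onto its locating pins

TASK

The bearing plate has been laid on the drilling fixture but sits up on the two locating pins, out of line. With the fingertips, nudge it sideways until both its holes drop over the pins and it lies flat on all four rests. Push it only - do not pick it up - and leave everything else on the bench where it is.

Things in the scene. Friction and masses are not known exactly. Their poses are not given: they have to be found in the camera images.
- fixture: Drilling fixture, fixed to the bench. Dark steel base 210 (x) by 270 (y) by 20 mm thick; origin at the centre of its underside, x away from the robot (turned up to about 20 degrees), z up. On it four round steel rests 12 mm high at x -45 and +25, y +65 and -65 mm; the two at +25 carry the pins. Two red strap clamps, turned aside, stand at its far corners (x 75 to 97, |y| 70 to 132, to 48 mm above the base).
- seat (a point): Where the middle of the plate's underside lies when the plate is home: fixture x -10, y 0, 32 mm above the bench. Axes as the fixture's: the plate is then square to the base, with 30 mm of base showing on the robot's side, 50 mm on the far side and 40 mm at either end, and the brass pins stand 3 mm proud in its two holes.
- plate: Loose aluminium bearing plate, 130 (x) by 190 (y) by 6 mm, 0.3 to 0.5 kg. Origin: middle of its underside; x towards the long edge that has the two holes (away from the robot), z up. A 53.5 mm bore goes through at x -5, y 0. It starts up to 30 mm and 11 degrees out of place, too near the robot, resting on the pin tips and the two near rests, far edge about 7 degrees up; it slides when pushed.
- hole_left (a point): Centre of the plate's left-hand through hole, 13.5 mm in diameter (plate x +35, y +65 mm), at the plate's underside; it goes over pin_left. Axes as the plate's.
- hole_right (a point): Centre of the plate's right-hand through hole, 13.5 mm in diameter (plate x +35, y -65 mm), at the plate's underside; it goes over pin_right.
- pin_left (a point): Foot of the fixture's left-hand (+y) locating pin, on its axis, at the top of its rest: 32 mm above the bench, where the underside of the seated plate lies. The brass pin is 12 mm in diameter for 4 mm, then tapers to 6 mm at its tip, 9 mm above this point.
- pin_right (a point): The same point for the right-hand (-y) pin.
- wrench: Steel open-ended wrench, 180 mm long, lying on the bench to the right of the fixture; leave it alone. Origin under its middle.
- bearing: Steel bearing ring, 52 mm across and 15 mm high, lying on the bench to the left of the fixture; leave it alone. Origin under its centre.
- screwdriver: Screwdriver lying on the bench beyond the fixture; leave it alone. Origin under its middle.
- hammer: Hammer lying on the bench to the right; leave it alone. Origin under its middle.
- can: Closed steel can with a red band, 66 mm across and 110 mm high, standing on the bench to the left; leave it alone. Origin under its centre.
- jaw: Red-painted steel vice jaw, 100 x 32 x 30 mm, lying on the bench to the left; leave it alone. Origin under its centre.
Things that resemble listed ones, but are neither listed nor needed, are in the scene too. Several things have the shape of the plate; the one meant has the colours described above.

How it is judged:
By the outcome, as a careful person would: the job done as asked, in the order asked, and still so for the second after the job is handed in, with the robot touching nothing.
It also fails if it takes over 64 s, if anything falls off the work surface, if the arm or the gripper's body presses on something with over 40 N, if the wrist force passes 120 N, or if a joint passes its speed limit or range.

ROBOT

A 7-joint arm with a two-finger parallel gripper is mounted at the origin on the work surface. World frame = base frame: x ahead of the robot, y to its left, z up, the work surface at z = 0. Lengths are in m, angles in rad, forces in N, time in s.
With the tool pointing down it reaches from about 0.425 to 0.875 m from the base axis. Payload 9.9 kg.
Tool frame: the origin (TCP) lies at the very end of the fingers, on their centre line; the grasp point (between the pads) lies 19 mm behind it (grip_depth is the distance from the TCP to the grasp point, in m); z points along the fingers, x is the direction in which the jaws open and shut, and the axes are right-handed (so a half turn about z gives the same grasp; the last joint's range is limited). The gripper opens to 85 mm and grips with 20 to 120 N. Pads are 22 mm wide; open, the fingers measure 114 mm over their backs; the gripper's body (76 mm by 85 mm) begins 54 mm behind the grasp point. The pads swing forward as they close: fully open they stand 13 mm farther back than shut.
Start: joints at [-1.263, 0.576, 0.025, 1.437, -0.015, 1.129, -0.057], TCP at [0.258, 0.624, 0.231] pointing down, gripper open.
Joint ranges: [-2.76, 2.76], [-0.34, 2.15], [-1.52, 1.57], [0.19, 2.46], [-1.09, 4.23], [0.17, 1.99], [-2.82, 2.82]. Speed limits (rad/s): [2.22, 2.22, 3.01, 3.01, 3.14, 3.14, 3.14].

INTERFACE

Orientations are given as [roll, pitch, yaw] about the fixed x, y, z axes, in that order (R = Rz(yaw) Ry(pitch) Rx(roll)).
In Python, from cell import * gives the robot as it stands.
- The arm moves only by the shell command python3 -m pendant 'ROWS' [FORCE]. ROWS is JSON, a list of rows, each a list of 7 numbers: the closure in counts, from 0 (fully open) to 255 (shut), then the shift along the tool's x, y, z normalised to -1 to 1, where 1 is 20 cm, then the turn, a rotation vector about the tool's x, y, z normalised to -1 to 1, where 1 is pi rad. In form: [[grip, x, y, z, ax, ay, az], ...]. A call has exactly 10 rows; each row is the pose to reach, as a shift and turn from the pose commanded when the call began, along the tool's axes at that moment, turning the shorter way round; what a row does not reach only later rows make up. A row lasts 1/8 s, in which the tool goes at most 62.5 mm and 10.7 degrees, less where a joint would pass 70% of its speed; a pose out of reach is approached as far as the arm can. A call with a number of a shift or a turn outside -1 to 1 is refused whole. A call with a gripper value outside its range is refused whole. The fingers move at their own pace and stop on an object; FORCE is the grip in N (left out, the last holds). Time passes only in rows, so rows that repeat a pose let the fingers close, or fill a call up. It gives the time, the measured TCP pose, the force and the opening at its end, in the units of the state.
- get_state(): the state, without advancing time (a new reading comes with each control period).
- snapshot(name): name is "scene" or "top" or "wrist"; returns (picture, depth): 420x560x3 uint8, red, green, blue; 420x560 float32, m along the optical axis (not along the pixel's ray), 0 where there is no reading.
- camera_model(name): a dict with "camera_matrix" (3x3 intrinsics, pixels), "rvec" (rotation vector, rad) and "tvec" (3), from world to camera coordinates, as OpenCV has them. Camera axes: x right, y down, z forward; pixel columns grow to the right and rows downward; lengths in m; the calibration is good to about 2 mm. A picture is of the moment at which its call begins: read the wrist's pose just before it. camera_model takes no time and is no camera call; for the wrist camera it gives the pose at the moment of the call.
- sign_off(): hands the job in, once; it reports no verdict.
The state is a dict: "t": time; "joint_positions": joint angles; "dq": joint speeds; "joint_efforts": joint torques, N m; "ee_pos": TCP position; "tcp_rot": TCP orientation; "force": force on the tool from outside, world axes, zero at the start; "moment": the same for the moment, N m; "gripper_width": opening from 0.0 (shut) to 1.0 (fully open).
Only numpy, scipy, OpenCV 4.12 (cv2) and the standard library are available. Lean on these libraries where they do the work, as an engineer would, in place of code of your own. Each camera call takes 0.05 s, during which the arm holds its last target. There are 200 camera calls.

## Working session

There is one attempt and no reset: what is moved stays moved. The work goes in short steps, Python scripts to look and compute and a shell command to move; the robot and the scene stay as the last step left them, time stands still between calls to the robot, and variables do not carry over. Pictures are saved under pics/ and viewed, about 8 in all and at most 12, crops included, and the job is handed in when it is done.

```bash
mkdir -p pics; ls; cat > h.py <<'E'
from cell import *
import numpy as np, cv2
from scipy.spatial.transform import Rotation as R
def cam(n):
    m=camera_model(n); K=np.array(m["camera_matrix"]); Rm=cv2.Rodrigues(np.array(m["rvec"],float))[0]; t=np.array(m["tvec"],float).ravel(); return K,Rm,t
def at_z(c,uv,z):
    K,Rm,t=c; d=Rm.T@np.linalg.inv(K)@[uv[0],uv[1],1]; o=-Rm.T@t; return o+d*(z-o[2])/d[2]
def proj(c,p):
    K,Rm,t=c; q=K@(Rm@np.array(p)+t); return q[:2]/q[2]
def pts(c,dep):
    K,Rm,t=c; v,u=np.mgrid[:dep.shape[0],:dep.shape[1]]; d=np.stack([u,v,np.ones_like(u)],-1)@np.linalg.inv(K).T*dep[...,None]; return (d-t)@Rm
def save(n,img,s=1):
    cv2.imwrite("pics/"+n+".png",cv2.resize(img[...,::-1],None,fx=s,fy=s,interpolation=cv2.INTER_CUBIC))
E
python3 - <<'E'
from h import *
s=get_state();print(s)
for n in("top","scene"):
    p,d=snapshot(n);save(n+"0",p,1.4);np.save(n+"0.npy",d);np.save(n+"0p.npy",p)
    K,Rm,t=cam(n);print(n,-Rm.T@t,K[0,0])
E
```

```text
pics
{'t': 0.0, 'joint_positions': array([-1.26281307,  0.57654573,  0.02482421,  1.43788681, -0.01498976,
        1.1289848 , -0.05650329]), 'dq': array([ 9.50040836e-05, -3.51814006e-04,  2.16711818e-04, -2.82930727e-03,
        8.62765093e-04,  1.73568955e-03, -1.22842117e-03]), 'joint_efforts': array([-6.78110919e-04, -7.65762949e+01,  2.25059308e+00, -2.85948855e+01,
        1.53619732e-02,  1.30737294e-02, -1.26101514e-05]), 'ee_pos': array([0.25755915, 0.62345625, 0.23044053]), 'tcp_rot': array([3.14150832e+00, 1.63822698e-03, 1.17906515e+00]), 'force': array([ 0.3138985 ,  0.29607141, -0.1649693 ]), 'moment': array([0.01201974, 0.00879836, 0.0265871 ]), 'gripper_width': 1.0027672722320145}
top [ 0.28614379 -0.02343625  1.41402314] 434.7443097254215
scene [ 1.2040959  -0.42783426  0.84371978] 438.7701993474631
```

View pics/top0.png

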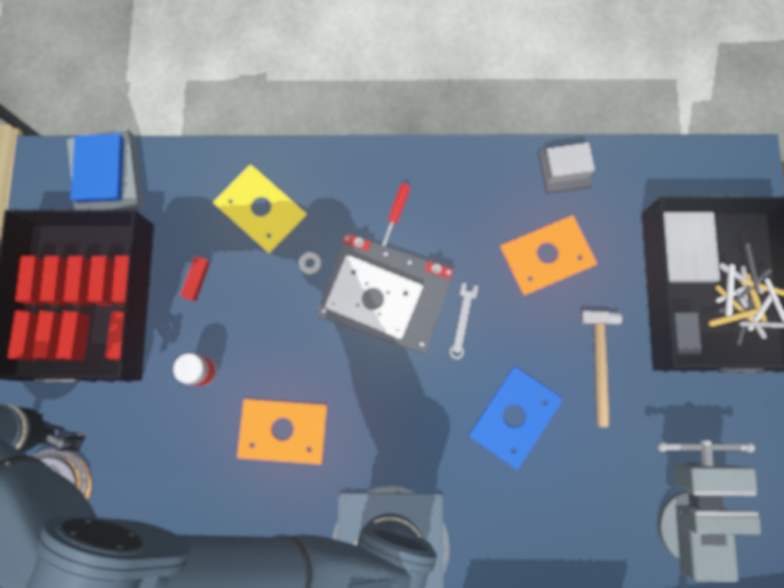

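View pics/scene0.png

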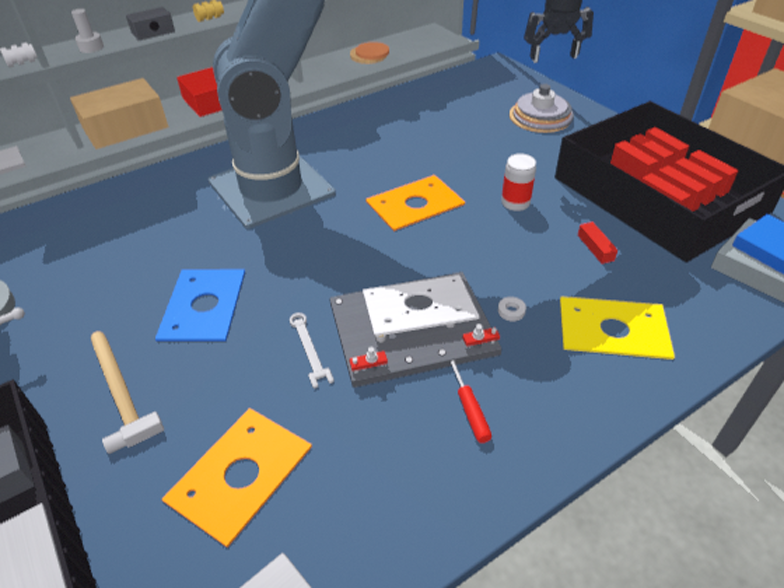

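The top view shows the fixture at about (387,293) in the 1.4x picture, turned clockwise, with the silver plate on it. I'll get rough poses next.

```bash
python3 - <<'E'
from h import *
c=cam("top")
for n,uv,z in [("base nearL",(320,316),.02),("base nearR",(424,351),.02),("base farR",(453,273),.02),("base farL",(346,240),.02),("bore",(373,299),.036),("bearing",(310,263),.015)]:
    print(n,at_z(c,np.array(uv)/1.4,z).round(3))
# wrist camera pose relative to tcp
s=get_state();K,Rm,t=cam("wrist");T=R.from_euler("xyz",s["tcp_rot"]).as_matrix()
print("cam in tool",T.T@(-Rm.T@t-s["ee_pos"]),"axes",(T.T@Rm.T).round(3),K)
print("tool axes",T.round(3))
d=np.load("top0p.npy");save("topc",d[160:260,215:335],6)
E
```

```text
base nearL [0.512 0.166 0.02 ]
base nearR [ 0.431 -0.076  0.02 ]
base farR [ 0.615 -0.144  0.02 ]
base farL [0.695 0.109 0.02 ]
bore [0.549 0.042 0.036]
bearing [0.64  0.194 0.015]
cam in tool [-0.00017624 -0.07380012 -0.1423    ] axes [[ 1.     0.    -0.001]
 [ 0.     0.958  0.288]
 [ 0.001 -0.288  0.958]] [[359.46519048   0.         278.70709898]
 [  0.         359.46519048 209.35167621]
 [  0.           0.           1.        ]]
tool axes [[ 0.382  0.924 -0.   ]
 [ 0.924 -0.382 -0.001]
 [-0.001  0.    -1.   ]]
```

View pics/topc.png

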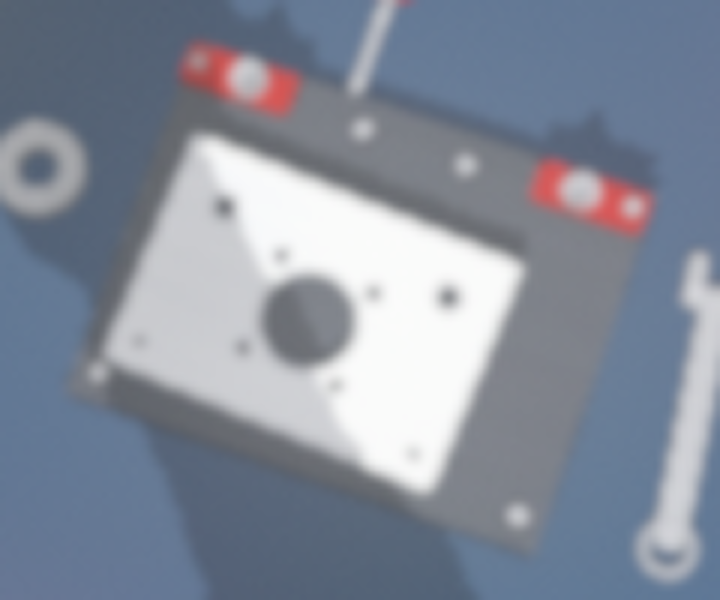

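Plate is turned roughly 4° clockwise from the fixture, and it sits left and near. I'll fly the wrist camera over it.

```bash
python3 -m pendant '[[0,-0.09,0.1,0,0,0,0],[0,-0.18,0.2,0.01,0,0,0],[0,-0.27,0.3,0.01,0,0,0],[0,-0.36,0.4,0.02,0,0,0],[0,-0.45,0.5,0.02,0,0,0],[0,-0.54,0.6,0.03,0,0,0],[0,-0.63,0.7,0.03,0,0,0],[0,-0.7,0.78,0.04,0,0,0],[0,-0.75,0.83,0.05,0,0,0],[0,-0.75,0.83,0.05,0,0,0]]'
python3 -m pendant '[[0,-0.09,0.1,0,0,0,0],[0,-0.18,0.2,0.01,0,0,0],[0,-0.27,0.3,0.01,0,0,0],[0,-0.36,0.4,0.02,0,0,0],[0,-0.45,0.5,0.02,0,0,0],[0,-0.54,0.6,0.03,0,0,0],[0,-0.63,0.7,0.03,0,0,0],[0,-0.7,0.78,0.04,0,0,0],[0,-0.75,0.83,0.05,0,0,0],[0,-0.75,0.83,0.05,0,0,0]]'
python3 -m pendant '[[0,-0.09,0.1,0,0,0,-0.01],[0,-0.18,0.2,0.01,0,0,-0.02],[0,-0.27,0.3,0.01,0,0,-0.022],[0,-0.36,0.4,0.02,0,0,-0.022],[0,-0.45,0.5,0.02,0,0,-0.022],[0,-0.54,0.6,0.03,0,0,-0.022],[0,-0.63,0.7,0.03,0,0,-0.022],[0,-0.7,0.78,0.04,0,0,-0.022],[0,-0.74,0.82,0.05,0,0,-0.022],[0,-0.74,0.82,0.05,0,0,-0.022]]'
python3 - <<'E'
from h import *
c=cam("wrist");p,d=snapshot("wrist");np.savez("w1.npz",p=p,d=d,K=c[0],R=c[1],t=c[2]);save("w1",p,1.42)
s=get_state();print(s["t"],s["ee_pos"],s["tcp_rot"])
E
```

```text
t: 1.35
ee_pos: [0.3542, 0.4211, 0.2211]
tcp_rot: [-3.142, 0.001, 1.178]
force: [-0.9, 0.4, 0.6]
gripper_width: 0.999
t: 2.6
ee_pos: [0.4501, 0.2197, 0.2111]
tcp_rot: [-3.141, 0.0, 1.178]
force: [0.3, 0.3, 0.9]
gripper_width: 0.999
t: 3.85
ee_pos: [0.5451, 0.0208, 0.201]
tcp_rot: [-3.141, -0.0, 1.248]
force: [-0.9, 0.2, -0.4]
gripper_width: 1.004
3.9 [0.54483722 0.02144115 0.20111748] [-3.14087714e+00 -3.04423706e-04  1.24879543e+00]
```

View pics/w1.png

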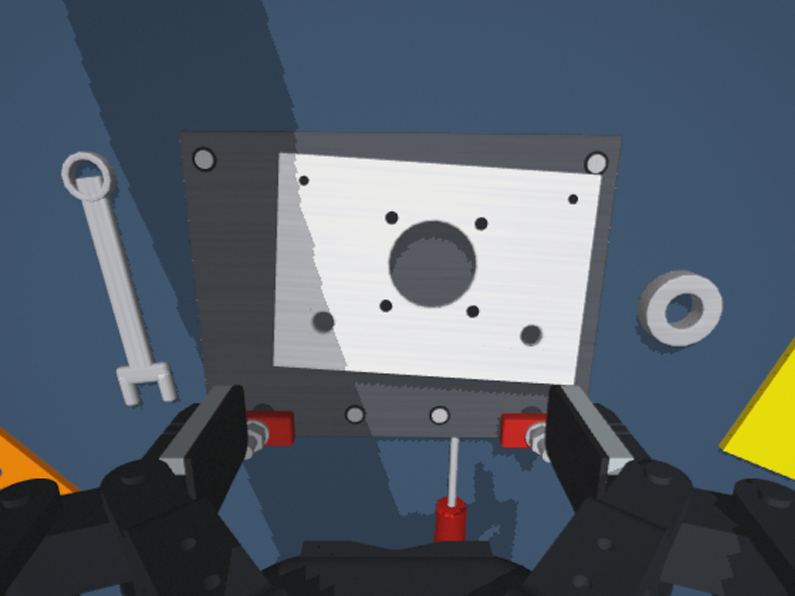

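Wrist view: base near corners at (181,132) and (621,135). Plate corners are at (279,153), (602,174), (575,385), (273,366), and the holes at (323,322) and (531,335). I'll solve both poses by PnP.

```bash
cat > pose.py <<'E'
from h import *
def solve(obj,uv,c):
    K,Rm,t=c
    ok,rv,tv=cv2.solvePnP(np.array(obj,float),np.array(uv,float),K,None)
    e=cv2.projectPoints(np.array(obj,float),rv,tv,K,None)[0][:,0]-uv
    A=Rm.T@cv2.Rodrigues(rv)[0]; o=Rm.T@(tv.ravel()-t)
    return A,o,np.abs(e).max()
def fix(pn,z=.02):
    # pn: near-right(-y), near-left(+y) base corners, world
    y=pn[1]-pn[0]; yaw=np.arctan2(y[1],y[0])-np.pi/2
    F=R.from_euler("z",yaw).as_matrix(); o=(pn[0]+pn[1])/2+F@[.105,0,0]; o[2]=0
    return F,o,yaw,np.linalg.norm(y)
PL=[(-.065,-.095,.006),(-.065,.095,.006),(.065,.095,.006),(.065,-.095,.006),(.035,-.065,.006),(.035,.065,.006),(-.005,0,.006)]
E
python3 - <<'E'
from pose import *
z=np.load("w1.npz");c=(z["K"],z["R"],z["t"]);k=1.42
F,o,yaw,L=fix([at_z(c,np.array(u)/k,.02) for u in[(181,132),(621,135)]]);print("fixture",o.round(4),np.degrees(yaw),"len",L)
q=lambda x,y,h:proj(c,o+F@[x,y,h])*k
print("far corners px",q(.105,-.135,.02),q(.105,.135,.02))
uv=np.array([(279,153),(602,174),(575,385),(273,366),(323,322),(531,335),(432,264)])/k
A,p,e=solve(PL,uv,c);print("err px",e);B=F.T@A
print("plate in fixture",(F.T@(p-o)).round(4),"rpy",np.degrees(R.from_matrix(B).as_euler("xyz")).round(1),"z",p[2])
P=pts(c,z["d"]);Q=(P-o)@F
for n,(u,v) in dict(base=(230,250),near=(420,165),far=(420,365),left=(285,260),right=(585,280)).items(): print(n,Q[int(v/k),int(u/k)].round(4))
for (x,y) in PL[4:6] and [(.035,-.065),(.035,.065)]: print("hole",(F.T@(p+A@[x,y,0]-o)).round(4))
for (x,y,_) in PL[:4]: print("corner",(F.T@(p+A@[x,y,0]-o)).round(4))
E
```

```text
fixture [0.5694 0.0147 0.    ] -18.87027145757013 len 0.26548488853929536
far corners px [211.13567768 437.94411111] [585.37350159 440.32436295]
err px 0.7437136599962741
plate in fixture [-0.0232  0.0193  0.0355] rpy [ 1.  -7.2 -3.3] z 0.03548321975497745
base [-0.033  -0.1102  0.0203]
near [-0.0874  0.0105  0.0344]
far [0.0339 0.0123 0.0486]
left [-0.0311 -0.0706  0.0401]
right [-0.0201  0.1123  0.041 ]
hole [ 0.0079 -0.0476  0.0387]
hole [0.0151 0.0822 0.0411]
corner [-0.0928 -0.0718  0.0256]
corner [-0.0823  0.1178  0.029 ]
corner [0.0465 0.1104 0.0454]
corner [ 0.0359 -0.0793  0.0419]
```

```bash
python3 - <<'E'
from pose import *
z=np.load("w1.npz");c=(z["K"],z["R"],z["t"])
P=pts(c,z["d"]);s=get_state();T=R.from_euler("xyz",s["tcp_rot"]).as_matrix();Q=(P-s["ee_pos"])@T
m=(z["d"]>0)&(P[...,2]>.14)&(Q[...,2]>-.08)&(Q[...,2]<.05)
q=Q[m];print(q.min(0),q.max(0))
for lo,hi in[(-.03,-.02),(-.02,-.015),(-.015,-.01),(-.01,0),(0,.02)]:
    w=q[(q[:,2]>=lo)&(q[:,2]<hi)]
    for side in(-1,1):
        g=w[w[:,0]*side>0]
        if len(g):print(lo,side,len(g),g.min(0).round(4),g.max(0).round(4))
F=R.from_euler("z",-18.87,degrees=True).as_matrix();o=np.array([.5694,.0147,0])
print("tcp in fixture",F.T@(s["ee_pos"]-o),"q",s["joint_positions"].round(2))
E
```

```text
[-0.07460255 -0.01821749 -0.07999943] [ 0.07301213  0.0125511  -0.01196027]
-0.03 -1 896 [-0.0574 -0.012  -0.03  ] [-0.0429  0.0113 -0.02  ]
-0.03 1 898 [ 0.0412 -0.0117 -0.03  ] [ 0.0558  0.0115 -0.02  ]
-0.02 -1 290 [-0.0553 -0.0117 -0.02  ] [-0.0431  0.0108 -0.015 ]
-0.02 1 301 [ 0.0412 -0.0115 -0.02  ] [ 0.0532  0.0118 -0.015 ]
-0.015 -1 72 [-0.0442 -0.0095 -0.015 ] [-0.0433  0.0087 -0.0124]
-0.015 1 81 [ 0.0414 -0.0101 -0.015 ] [ 0.0465  0.0106 -0.012 ]
tcp in fixture [-0.02542289 -0.0015653   0.20111748] q [-0.2   0.42  0.11  1.83 -0.06  0.9   1.18]
```

```bash
python3 -m pendant '[[0,0.1,0.01,0,0,0,0.05],[0,0.2,0.02,0,0,0,0.1],[0,0.3,0.03,0.1,0,0,0.16],[0,0.4,0.04,0.2,0,0,0.21],[0,0.5,0.05,0.3,0,0,0.27],[0,0.6,0.05,0.4,0,0,0.33],[0,0.7,0.05,0.45,0,0,0.38],[0,0.735,0.05,0.5,0,0,0.44],[0,0.735,0.05,0.5,0,0,0.5],[0,0.735,0.05,0.5,0,0,0.502]]'
python3 - <<'E'
from h import *
s=get_state();F=R.from_euler("z",-18.87,degrees=True).as_matrix();o=np.array([.5694,.0147,0])
print(F.T@(s["ee_pos"]-o),s["tcp_rot"],s["joint_positions"].round(2))
E
```

```text
t: 5.15
ee_pos: [0.6005, 0.1584, 0.101]
tcp_rot: [3.141, 0.001, -0.326]
force: [0.2, -0.6, -0.7]
gripper_width: 1.002
[-0.01707754  0.14603567  0.10096722] [ 3.14140119e+00  7.11606051e-04 -3.26243128e-01] [-0.64  0.69  0.51  1.75 -0.44  0.82 -0.25]
```

```bash
python3 -m pendant '[[0,0,0,0.1,0,0,0],[0,0,0,0.2,0,0,0],[0,0,0,0.3,0,0,0],[0,0,0,0.38,0,0,0],[0,0,0,0.427,0,0,0],[0,0,0.02,0.427,0,0,0],[0,0,0.04,0.427,0,0,0],[0,0,0.06,0.427,0,0,0],[0,0,0.07,0.427,0,0,0],[0,0,0.08,0.427,0,0,0]]'
python3 -m pendant '[[0,0,0.013,0,0,0,0],[0,0,0.026,0,0,0,0],[0,0,0.039,0,0,0,0],[0,0,0.052,0,0,0,0],[0,0,0.065,0,0,0,0],[0,0,0.078,0,0,0,0],[0,0,0.091,0,0,0,0],[0,0,0.103,0,0,0,0],[0,0,0.115,0,0,0,0],[0,0,0.115,0,0,0,0]]'
python3 - <<'E'
from h import *
s=get_state();F=R.from_euler("z",-18.87,degrees=True).as_matrix();o=np.array([.5694,.0147,0])
print(F.T@(s["ee_pos"]-o),s["tcp_rot"],s["force"])
c=cam("wrist");p,d=snapshot("wrist");np.savez("w2.npz",p=p,d=d,K=c[0],R=c[1],t=c[2]);save("w2",p,1.42)
E
```

```text
t: 6.4
ee_pos: [0.5961, 0.1414, 0.0161]
tcp_rot: [-3.141, -0.0, -0.329]
force: [0.0, 0.2, -0.0]
gripper_width: 1.003
t: 7.65
ee_pos: [0.5885, 0.1192, 0.0159]
tcp_rot: [3.141, -0.0, -0.329]
force: [0.9, 1.5, -0.4]
gripper_width: 1.004
[-0.01573822  0.10506435  0.0158701 ] [ 3.14110865e+00 -4.68423342e-05 -3.29307544e-01] [ 0.88720182  1.46378236 -0.36520543]
```

View pics/w2.png

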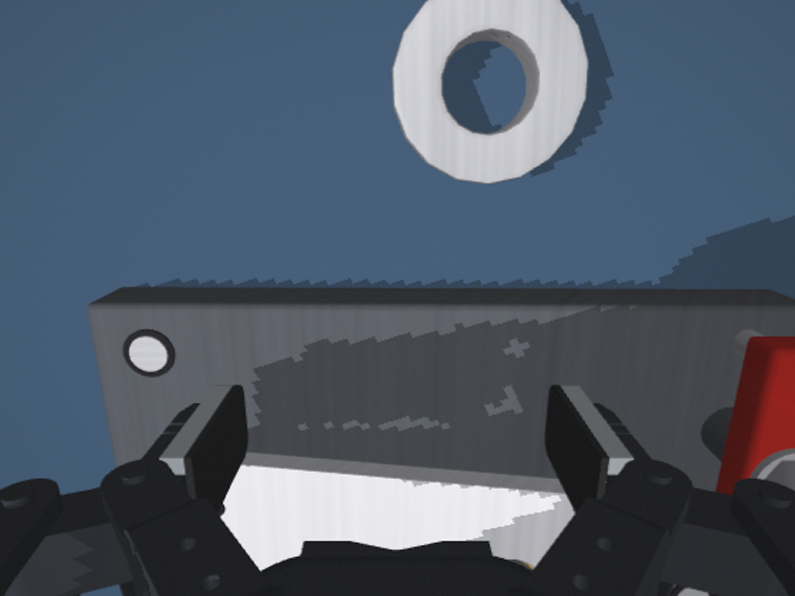

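```bash
python3 - <<'E'
from pose import *
z=np.load("w2.npz");c=(z["K"],z["R"],z["t"]);F=R.from_euler("z",-18.87,degrees=True).as_matrix();o=np.array([.5694,.0147,0])
Q=(pts(c,z["d"])-o)@F
for lo in np.arange(-.06,.035,.01):
    s=(z["d"]>0)&(abs(Q[...,0]-lo)<.004)
    b=Q[s&(Q[...,2]<.023)&(Q[...,2]>.017)]; w=Q[s&(Q[...,2]>.030)&(Q[...,2]<.058)&(Q[...,1]<.11)]
    print(round(lo,3),"base edge",b[:,1].max().round(4) if len(b) else None,"plate edge",w[np.argsort(-w[:,1])[:3],1:].round(4).tolist() if len(w) else None)
E
```

```text
-0.06 base edge 0.135 plate edge [[0.11, 0.0373], [0.11, 0.0532], [0.11, 0.0341]]
-0.05 base edge 0.1349 plate edge [[0.0943, 0.038], [0.0943, 0.0333], [0.0942, 0.0352]]
-0.04 base edge 0.1349 plate edge [[0.0942, 0.0352], [0.0942, 0.0403], [0.0942, 0.0371]]
-0.03 base edge 0.135 plate edge [[0.0943, 0.0416], [0.0942, 0.0403], [0.0941, 0.0376]]
-0.02 base edge 0.1346 plate edge [[0.0939, 0.0393], [0.0939, 0.038], [0.0938, 0.0423]]
-0.01 base edge 0.1346 plate edge [[0.0938, 0.0404], [0.0938, 0.0434], [0.0937, 0.0415]]
0.0 base edge 0.1346 plate edge [[0.0939, 0.0458], [0.0936, 0.0444], [0.0936, 0.0449]]
0.01 base edge 0.1345 plate edge [[0.0936, 0.0437], [0.0935, 0.0465], [0.0935, 0.0411]]
0.02 base edge 0.1346 plate edge [[0.0932, 0.0478], [0.0931, 0.0448], [0.0931, 0.0413]]
0.03 base edge 0.205 plate edge [[0.11, 0.0482], [0.11, 0.0549], [0.11, 0.0565]]
```

The base edge reads y=135 as expected, so the fixture pose is good. The plate's left edge is at about 94 mm (home is 95) and about 0.5° off. Next I'll go round to the near edge.

```bash
python3 -m pendant '[[0,0,-0.06,0,0,0,0],[0,0,-0.1,-0.1,0,0,0],[0,0,-0.1,-0.35,0,0,0],[0,-0.05,-0.05,-0.47,0,0,-0.05],[0,-0.15,0.05,-0.47,0,0,-0.1],[0,-0.25,0.15,-0.47,0,0,-0.16],[0,-0.35,0.25,-0.47,0,0,-0.21],[0,-0.45,0.35,-0.47,0,0,-0.27],[0,-0.5,0.45,-0.47,0,0,-0.33],[0,-0.55,0.525,-0.47,0,0,-0.38]]'
python3 - <<'E'
from h import *
s=get_state();F=R.from_euler("z",-18.87,degrees=True).as_matrix();o=np.array([.5694,.0147,0])
T=R.from_euler("xyz",s["tcp_rot"]).as_matrix();f=F.T@(s["ee_pos"]-o);print(f,s["tcp_rot"])
print("shift/0.2",T.T@F@(np.array([-.125,0,.1])-f)/.2,"turn",-(1.2414-s["tcp_rot"][2])/np.pi)
E
```

```text
t: 8.95
ee_pos: [0.4503, 0.0557, 0.11]
tcp_rot: [3.141, -0.0, 0.871]
force: [0.5, -0.1, 0.7]
gripper_width: 0.995
[-0.12596704  0.00026747  0.11004859] [ 3.14116745e+00 -8.56949820e-07  8.70538055e-01]
shift/0.2 [0.00050615 0.00496977 0.05024508] turn -0.11804902356539312
```

```bash
python3 -m pendant '[[0,0,0,0,0,0,-0.05],[0,0,0,0,0,0,-0.1],[0,0,0,0.1,0,0,-0.118],[0,0,0,0.2,0,0,-0.118],[0,0,0,0.3,0,0,-0.118],[0,0,0,0.4,0,0,-0.118],[0,0,0,0.45,0,0,-0.118],[0,0,0,0.47,0,0,-0.118],[0,0,0,0.49,0,0,-0.118],[0,0,0,0.49,0,0,-0.118]]'
python3 - <<'E'
from h import *
s=get_state();F=R.from_euler("z",-18.87,degrees=True).as_matrix();o=np.array([.5694,.0147,0])
print(F.T@(s["ee_pos"]-o),s["tcp_rot"],s["force"])
c=cam("wrist");p,d=snapshot("wrist");Q=(pts(c,d)-o)@F
for y in np.arange(-.03,.035,.01):
    b=(d>0)&(abs(Q[...,1]-y)<.003);w=Q[b&(Q[...,2]>.0245)&(Q[...,2]<.04)];e=Q[b&(Q[...,2]<.022)&(Q[...,2]>.017)]
    print(round(y,2),"plate near edge",w[np.argsort(w[:,0])[:2]][:,[0,2]].round(4).tolist(),"base edge",e[:,0].min().round(4))
E
```

```text
t: 10.2
ee_pos: [0.4507, 0.0559, 0.0121]
tcp_rot: [3.141, -0.0, 1.236]
force: [0.1, -0.3, -0.1]
gripper_width: 1.001
[-0.1256235   0.00064876  0.01208257] [ 3.14126857e+00 -1.34149626e-04  1.23551927e+00] [ 0.13031768 -0.34803442 -0.08415649]
-0.03 plate near edge [[-0.0862, 0.0355], [-0.0855, 0.0347]] base edge -0.1076
-0.02 plate near edge [] base edge -0.1069
-0.01 plate near edge [] base edge -0.1067
0.0 plate near edge [[-0.0844, 0.0294], [-0.0844, 0.0305]] base edge -0.1067
0.01 plate near edge [] base edge -0.1069
0.02 plate near edge [] base edge -0.1067
0.03 plate near edge [[-0.0846, 0.0347], [-0.0845, 0.0341]] base edge -0.1066
```

```bash
python3 -m pendant '[[0,0,0.05,0,0,0,0],[0,0,0.1,0,0,0,0],[0,0,0.13,0,0,0,0],[0,0,0.145,0,0,0,0],[0,0,0.155,0,0,0,0],[0,0,0.163,0,0,0,0],[0,0,0.17,0,0,0,0],[0,0,0.177,0,0,0,0],[0,0,0.183,0,0,0,0],[0,0,0.183,0,0,0,0]]'
python3 - <<'E'
from h import *
s=get_state();F=R.from_euler("z",-18.87,degrees=True).as_matrix();o=np.array([.5694,.0147,0])
print(F.T@(s["ee_pos"]-o),s["tcp_rot"],s["force"])
c=cam("wrist");p,d=snapshot("wrist");Q=(pts(c,d)-o)@F;save("w3",p,1.42);np.savez("w3.npz",p=p,d=d,K=c[0],R=c[1],t=c[2])
w=Q[(d>0)&(abs(Q[...,1])<.036)&(Q[...,2]>.025)&(Q[...,2]<.05)&(Q[...,0]<.0)&(Q[...,0]>-.085)]
for y in(-.03,0,.03):
    v=w[abs(w[:,1]-y)<.003]; print(y,v[np.argsort(v[:,0])[:2]].round(4).tolist(),v[np.argsort(-v[:,0])[:2]].round(4).tolist())
E
```

```text
t: 11.5
ee_pos: [0.4863, 0.0438, 0.012]
tcp_rot: [3.14, -0.001, 1.235]
force: [0.2, -0.9, 0.2]
gripper_width: 0.997
[-0.08802504  0.00069433  0.01201909] [ 3.13964255e+00 -7.55388298e-04  1.23541105e+00] [ 0.2395464  -0.93667113  0.16380546]
-0.03 [[-0.0773, -0.0281, 0.0371], [-0.0772, -0.028, 0.0337]] [[-0.0492, -0.0328, 0.0371], [-0.0493, -0.0323, 0.0373]]
0 [[-0.0773, 0.0008, 0.0354], [-0.0772, 0.0008, 0.036]] [[-0.0527, -0.0017, 0.0369], [-0.0528, -0.0001, 0.0369]]
0.03 [[-0.0773, 0.0271, 0.0343], [-0.0771, 0.0284, 0.036]] [[-0.0485, 0.0327, 0.0363], [-0.0491, 0.0317, 0.0369]]
```

View pics/w3.png

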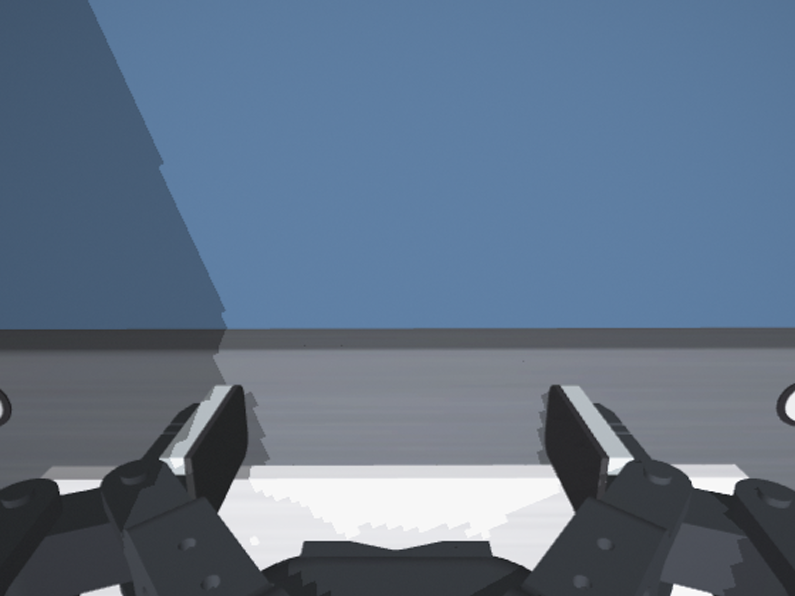

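The plate's near edge lies parallel to the base, and its top reads a level 37 mm, so it seems to have dropped. I'll back off and check from above.

```bash
python3 -m pendant '[[0,0,-0.03,0,0,0,0],[0,0,-0.1,0,0,0,0],[0,0,-0.15,-0.1,0,0,0],[0,0,-0.15,-0.3,0,0,0],[0,0,-0.1,-0.5,0,0,0],[0,0,0,-0.7,0,0,0],[0,0,0.1,-0.85,0,0,0],[0,0,0.2,-0.95,0,0,0],[0,0,0.3,-0.95,0,0,0],[0,0,0.3,-0.95,0,0,0]]'
python3 - <<'E'
from pose import *
s=get_state();print(s["t"],s["force"])
c=cam("wrist");p,d=snapshot("wrist");save("w4",p,1.42);np.savez("w4.npz",p=p,d=d,K=c[0],R=c[1],t=c[2])
F=R.from_euler("z",-18.87,degrees=True).as_matrix();o=np.array([.5694,.0147,0])
Q=(pts(c,d)-o)@F
w=Q[(d>0)&(Q[...,2]>.03)&(Q[...,2]<.055)&(Q[...,0]>-.085)&(Q[...,0]<.048)&(abs(Q[...,1])<.092)&(np.hypot(Q[...,0]+.017,Q[...,1])>.035)]
A=np.c_[w[:,:2],np.ones(len(w))];k=np.linalg.lstsq(A,w[:,2],rcond=None)[0];print("slopes deg",np.degrees(k[:2]),"z0",k[2],len(w),"range",np.percentile(w[:,2],[1,50,99]))
E
```

```text
t: 12.8
ee_pos: [0.5418, 0.024, 0.2016]
tcp_rot: [3.142, 0.0, 1.235]
force: [0.1, 0.2, 0.5]
gripper_width: 1.004
12.8 [0.11756154 0.16024959 0.524131  ]
slopes deg [-0.01779416 -0.07384427] z0 0.037656191201770016 23424 range [0.03569023 0.03767737 0.03942496]
```

View pics/w4.png

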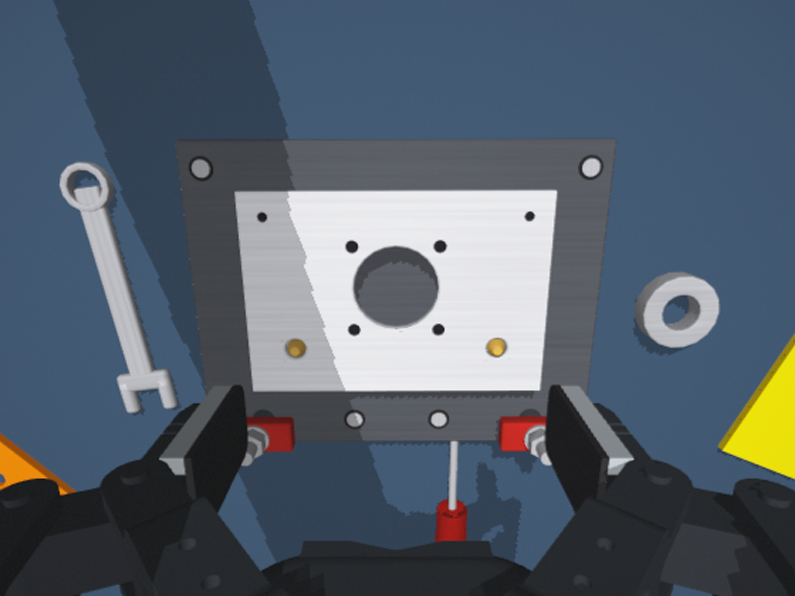

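Both brass pins stand in the holes at (296,348) and (497,347). The plate is flat (slopes under 0.1°, top at 37.7 mm against 38 nominal), and the wrench, bearing and screwdriver haven't moved. Handing in.

```bash
python3 -c "
from cell import *
print(sign_off())"
```

```text
the job is handed in; nothing more can be done
None
```

The bearing plate is home: both holes are over their pins and it lies flat on the fixture. I handed the job in at about 13 s of the 64 s allowed.

I made two pushes with the open fingertips and did not grip anything. The first was sideways on the plate's left edge, about 20 mm. The second was forward on the near edge, about 8 mm, and the plate dropped over the pins.

**Last checks, from the wrist camera after backing off:**
- **Fit:** both brass pins show in the holes.
- **Level:** the plate's slopes are under 0.1° and its top is at 37.7 mm, against 38 nominal.
- **Surroundings:** the wrench, bearing and screwdriver are where they were. I did not look at the hammer, can and jaw again, but the arm did not go near them after the first approach.
- **Forces:** readings at the end of each move stayed under 2 N.

**One disagreement:** my first estimate of the fixture was about 1.7 mm off in x. A closer look at the base edge showed this, and I allowed for it in the final push.

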